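# Index a wheel carrier to the keeper station and close the keeper arm

### The arm

A 7-joint arm with a two-finger parallel gripper is mounted at the origin on the work surface. World frame = base frame: x ahead of the robot, y to its left, z up, the work surface at z = 0. Lengths are in m, angles in rad, forces in N, time in s.
With the tool pointing down it reaches from about 0.425 to 0.875 m from the base axis. Payload 4.7 kg.
Tool frame: the origin (TCP) lies midway between the tips of the shut fingers; the grasp point (between the pads) lies 19 mm behind it; z points along the fingers, x is the direction in which the jaws open and shut, and the axes are right-handed (so a half turn about z gives the same grasp; the last joint's range is limited). The gripper opens to 87 mm and grips with 3 to 60 N. Pads are 19 mm wide; open, the fingers measure 117 mm over their backs; the gripper's body (75 mm by 190 mm) begins 51 mm behind the grasp point.
Start: joints at [1.244, 0.321, -0.07, 1.45, 0.023, 1.371, -0.057], TCP at [0.217, -0.613, 0.223] pointing down, gripper open.
Joint ranges: [-2.86, 2.86], [-0.3, 2.09], [-1.38, 1.24], [0.06, 2.45], [-1.56, 4.7], [0.09, 2.05], [-2.69, 2.69]. Speed limits (rad/s): [2.57, 2.57, 3.14, 3.14, 3.14, 3.14, 3.14].

### API

Orientations are given as a unit quaternion [x, y, z, w].
In Python, from bench import manip gives the robot as it stands.
- The arm moves only by the tool jog_arm, never from a script. Its argument "increments" is a list of rows, each an object of numbers: "jaw": the finger opening in cm, from 0 to 8.7; "x", "y", "z": the shift along the tool's x, y, z in cm; "turn": the turn about the tool's z in degrees. A call has 1 to 5 rows; each row is the pose to reach, as a shift and turn from the pose commanded when the call began, along the tool's axes at that moment; what a row does not reach only later rows make up. A row lasts 1/8 s, in which the tool goes at most 62.5 mm and 10.7 degrees, less where a joint would pass 70% of its speed; a pose out of reach is approached as far as the arm can. A call with a gripper value outside its range is refused whole. The fingers move at their own pace and stop on an object; the grip force is fixed at half the most. Time passes only in rows, so rows that repeat a pose let the fingers close. It gives the time, the measured TCP pose, the force and the opening at its end, in the units of the state.
- manip.sense(): the state, without advancing time (a new reading comes with each control period).
- manip.get_image(name): name is "side" or "top" or "wrist"; returns (picture, depth): 480x640x3 uint8, red, green, blue; 480x640 float32, m along the optical axis (not along the pixel's ray), 0 where there is no reading.
- manip.camera_params(name): a dict with "camera_matrix" (3x3 intrinsics, pixels), "k1" (the pictures are not rectified: a ray, as slopes to the right and down, at radius r is drawn at 1 + k1 r^2 times it, then the intrinsics apply), "pose" (4x4, takes a point from camera to world coordinates); the wrist camera has in their place "mount" (4x4, takes a point from camera to tool coordinates, whose origin is the TCP and whose axes are the tool frame's). Camera axes: x right, y up, looking along -z (the intrinsics and any distortion apply to the point x, -y, -z); pixel columns grow to the right and rows downward; lengths in m; the calibration is good to about 2 mm. A picture is of the moment at which its call begins: read the wrist's pose just before it. camera_params takes no time and is no camera call.
- manip.finish_job(): hands the job in, once; it reports no verdict.
The state is a dict: "time_s": time; "joint_positions": joint angles; "joint_vel": joint speeds; "joint_torque": joint torques, N m; "position": TCP position; "eef_rot": TCP orientation; "wrist_force": force on the tool from outside, world axes, zero at the start; "wrist_torque": the same for the moment, N m; "gripper_width": finger opening in m.
Only numpy, scipy, OpenCV 4.12 (cv2) and the standard library are available. Lean on these libraries where they do the work, as an engineer would, in place of code of your own. Each camera call takes 0.05 s, during which the arm holds its last target. There are 200 camera calls.

### The job

Push the blue wheel carrier along its rail to the station where the stand with the yellow swing arm is, until it clicks into the notch there, without running on past that notch. Then swing the yellow arm across over the wheel's hub, fully to its stop. Leave the tools and parts lying around the rail where they are.

Things in the scene. Friction and masses are not known exactly. Their poses are not given: they have to be found in the camera images.
- rail: Fixed grey rail base, 165 mm wide (x), 520 mm long (y), with two steel slide bars along it (tops 28 mm above the bench) and an upright notched aluminium strip (48 mm high) along its far side, 74 to 83 mm from the centre line. Origin: underside centre; its y axis runs along the rail. Low end stops (42 mm high) at y = +-252 mm. The rail's place and yaw vary.
- station_left (a point): Top of the notched strip at the station 120 mm to the rail's +y (marked green there and on the base's near edge). A sprung plunger on the carrier's far side drops between two bumps on the strip, 9.5 mm before and after the station's centre.
- station_right (a point): The same for the station 120 mm to the rail's -y. At both, getting over a bump takes about 8 to 10 N; a carrier pushed 3 mm past the first bump pulls itself to within about 2 mm of the station's centre; pushed on, it climbs the second bump and runs out.
- carrier (a joint): Slide of the blue carrier along the rail, m: 0 at mid-rail, grows towards the rail's +y; range -0.165 to 0.165. The stations are at +0.120 and -0.120. The carrier starts somewhere between them, out of the notches, within 0.06 of the middle. It slides freely with 1 to 2 N and stays where it is left.
- carrier_centre (a point): Centre of the red hub on top of the carrier's wheel, 92 mm above the bench. The carrier is a blue plate 110 mm across the rail by 160 mm along it, an upright blue end plate at each end (100 mm wide, 8 mm thick, 34 to 80 mm above the bench), and a black toy tricycle wheel (116 mm across, top 84 mm above the bench) clamped flat on it. Axes as the rail's.
- carrier_end_left (a point): Centre of the outer face of the carrier's end plate at the rail's +y end, 62 mm above the bench: push here to send the carrier towards the rail's -y.
- carrier_end_right (a point): Centre of the outer face of the carrier's end plate at the rail's -y end, 62 mm above the bench: push here to send the carrier towards the rail's +y.
- keeper: Fixed stand of the yellow swing arm, on the robot's side of the rail at either of the two stations (it varies). Origin: underside centre of its 62 x 70 mm foot, below the hinge, 125 mm from the rail's centre line. Axes as the rail's: x points across the rail to the wheel, y along the rail. The carrier is at this station when its centre has y = 0 in this frame.
- keeper_arm (a joint): Swing of the yellow arm about the stand's upright hinge, rad: 0 = open, along the rail's +y; 1.571 = closed at its stop, pointing across the rail over the hub (the stand's +x). Grows clockwise seen from above; starts between 0 and 0.35. Stiff (half a newton at the knob): stays where left. Arm 22 mm wide, 98 to 108 mm above the bench, clear above the wheel.
- keeper_knob (a point): Middle of the black upright knob at the end of the yellow arm, 140 mm from the hinge axis: a cylinder 22 mm in diameter standing from 108 to 144 mm above the bench (this point is 126 mm up). Can be pushed from the side or pinched from above.
- magazine: Fixed stand with a stack of red hub caps, 102 mm high, foot 62 x 70 mm, beside the other station, at the same distance from the rail. Not to be used. Origin: underside centre.
- pliers: Pliers with blue handles, 125 mm long, 50 mm wide, 14 mm high, lying on the bench between the two stands. Origin on the bench at its middle. Leave alone.
- wrench: Wrench 170 mm long lying just beyond the rail. Origin near its middle. Leave alone.
- cup: Yellow plastic cup, 72 mm across, 75 mm high. Origin: underside centre. Leave alone.
- pedal: Black tricycle pedal, 85 x 60 x 22 mm, with a steel spindle, lying beyond the rail. Origin: underside centre. Leave alone.
- screwdriver: Screwdriver lying on the robot's right. Leave alone.
Mind the look-alikes: they are no part of the job. Leave any green look-alike of the keeper alone.

How it is judged:
On the way, in this order (a step that is already met when the one before it is completed fails the run):
1. the carrier is in the notch of the station with the yellow arm (within 4 mm) and at rest (y of carrier_centre in the frame of keeper between -0.004 and 0.004 m and velocity of joint carrier between -0.01 and 0.01 m/s), for 0.2 s.
2. after that, the yellow arm is swung fully to its stop over the hub (value of joint keeper_arm above 1.48 rad), for 0.2 s.
At the end, for the whole second after the job is handed in: The carrier rests in the notch of the station with the yellow arm, its centre within 4 mm of the station's centre along the rail, and the yellow arm is closed over the hub, at 1.48 rad or more (its stop is at 1.571); both are still (all of step 1 and value of joint keeper_arm above 1.48 rad and velocity of joint keeper_arm between -0.05 and 0.05 rad/s); the robot touches nothing.
It fails at once if the carrier runs on past a station's notch (18 mm or more beyond a station's centre) (value of joint carrier above 0.138 m or value of joint carrier below -0.138 m).
It fails at once if a tool or part lying around the rail is shifted by more than 25 mm (distance of any of pliers, wrench, cup, pedal, screwdriver from where it was at the start of the episode above 0.025 m).
It also fails if it takes over 58 s, if anything falls off the work surface, if the arm or the gripper's body presses on something with over 40 N, if the wrist force passes 120 N, or if a joint passes its speed limit or range.

## Working session

There is one attempt and no reset: what is moved stays moved. The work goes in short steps, Python scripts to look and compute and a tool call to move; the robot and the scene stay as the last step left them, time stands still between calls to the robot, and variables do not carry over. Pictures are saved under pics/ and viewed, about 8 in all and at most 12, crops included, and the job is handed in when it is done.

Besides the shell and the picture viewer there is one more tool, called after "Call:" by a JSON object that holds its "api" and its "payload", one argument or row to a line. jog_arm: Moves the arm, as the interface text tells. Its arguments: {"type":"object","properties":{"increments":{"type":"array"}},"required":["increments"]}

```bash
mkdir -p pics; cat > h.py <<'E'
import numpy as np,cv2
from bench import manip
from scipy.spatial.transform import Rotation as R
def world(name,depth,pix=None,z=None,st=None):
    p=manip.camera_params(name);K=np.array(p["camera_matrix"]);k1=p["k1"]
    if "pose" in p:T=np.array(p["pose"])
    else:
        W=np.eye(4);W[:3,:3]=R.from_quat(st["eef_rot"]).as_matrix();W[:3,3]=st["position"];T=W@np.array(p["mount"])
    uv=np.array(pix,float).reshape(-1,1,2)
    s=cv2.undistortPoints(uv,K,np.array([k1,0,0,0,0.])).reshape(-1,2)
    d=np.c_[s[:,0],-s[:,1],-np.ones(len(s))]@T[:3,:3].T
    if z is not None: return T[:3,3]+d*((z-T[2,3])/d[:,2])[:,None]
    px=np.array(pix,int).reshape(-1,2)
    return T[:3,3]+d*depth[px[:,1],px[:,0]][:,None]
E
python3 - <<'E'
from h import *
for n in("top","side"):
    im,d=manip.get_image(n);cv2.imwrite(f"pics/{n}0.png",im[...,::-1]);np.save(f"{n}0.npy",d)
    print(n,manip.camera_params(n))
s=manip.sense();print(s)
E
```

```text
top {'camera_matrix': array([[592.44082811,   0.        , 319.30523556],
       [  0.        , 592.44082811, 238.26775795],
       [  0.        ,   0.        ,   1.        ]]), 'k1': -0.11601826726511312, 'pose': array([[-0.01765186,  0.9972602 , -0.07183666,  0.39052434],
       [-0.99976231, -0.0185243 , -0.01149661, -0.02294804],
       [-0.01279583,  0.07161665,  0.99735015,  1.4068508 ],
       [ 0.        ,  0.        ,  0.        ,  1.        ]])}
side {'camera_matrix': array([[599.95828272,   0.        , 308.68765998],
       [  0.        , 599.95828272, 246.98999686],
       [  0.        ,   0.        ,   1.        ]]), 'k1': -0.006731522664224938, 'pose': array([[-0.97731981,  0.16548588, -0.13213784,  0.34911685],
       [-0.21174153, -0.75362945,  0.62226054,  0.76627111],
       [ 0.00339237,  0.63612662,  0.77157723,  1.04130288],
       [ 0.        ,  0.        ,  0.        ,  1.        ]])}
{'time_s': 0.1, 'joint_positions': array([ 1.24410314,  0.32174062, -0.07011904,  1.45152088,  0.02260184,
        1.37078179, -0.05688606]), 'joint_vel': array([ 0.00073253, -0.00338196,  0.00129912, -0.00141655,  0.00067938,
       -0.00012495, -0.00024802]), 'joint_torque': array([-2.27154801e-04, -4.92571199e+01, -4.05772319e-01, -3.13399065e+01,
       -6.41640835e-02,  3.95866041e-02,  9.16558656e-05]), 'position': array([ 0.21706848, -0.61217995,  0.22159263]), 'eef_rot': array([ 8.16793610e-01, -5.76929378e-01, -7.01954284e-04, -4.45821312e-04]), 'wrist_force': array([ 0.07743662, -1.12988854,  0.28211556]), 'wrist_torque': array([-0.05442399, -0.00339117, -0.00493777]), 'gripper_width': 0.0869697365408262}
```

View pics/top0.png

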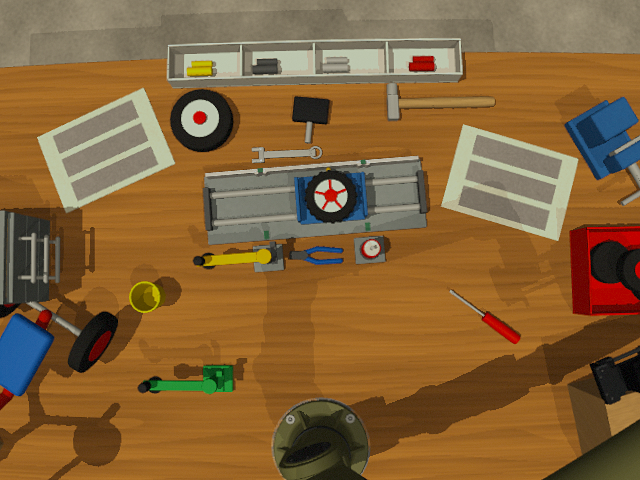

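View pics/side0.png

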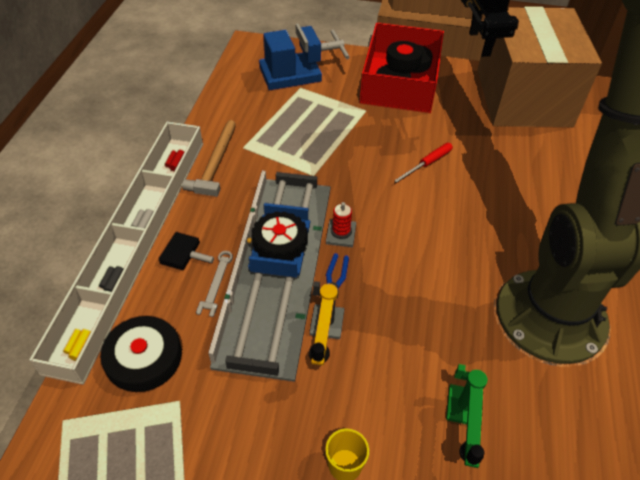

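The top view shows the carrier hub at about (331,196). The yellow arm's hinge is near (265,256) and its knob near (200,261), so it stands at the +y (left) station. The green look-alike is at (190,382). The side view agrees. The carrier has to go towards +y, pushed on its −y end plate.

```bash
python3 - <<'E'
from h import *
im=cv2.imread("pics/top0.png");d=np.load("top0.npy");hsv=cv2.cvtColor(im,cv2.COLOR_BGR2HSV)
def blobs(lo,hi,box,z,mina=8):
    x0,y0,x1,y1=box;m=np.zeros(hsv.shape[:2],np.uint8);m[y0:y1,x0:x1]=cv2.inRange(hsv,lo,hi)[y0:y1,x0:x1]
    n,_,st,c=cv2.connectedComponentsWithStats(m)
    for i in range(1,n):
        if st[i,4]>=mina: print(c[i].round(1),st[i],world("top",d,c[i],z=z)[0].round(4))
print("green");blobs((40,60,30),(90,255,255),(190,140,440,250),0.048)
print("yellow");blobs((20,120,100),(33,255,255),(190,240,290,280),0.108)
print("knob");blobs((0,0,0),(180,255,45),(185,245,215,275),0.144)
print("blue");blobs((100,120,40),(125,255,255),(285,160,380,235),0.08,30)
print("wheel black");blobs((0,0,0),(180,255,60),(300,165,362,228),0.084,100)
# strip by depth
v,u=np.mgrid[150:205,195:435];P=world("top",d,np.c_[u.ravel(),v.ravel()])
v2,u2=np.mgrid[150:250,195:435];P=world("top",d,np.c_[u2.ravel(),v2.ravel()])
s=P[(P[:,2]>.043)&(P[:,2]<.053)&(P[:,0]>.60)];
f=np.polyfit(s[:,1],s[:,0],1)
for _ in range(4):
    r=s[:,0]-np.polyval(f,s[:,1]);s=s[abs(r)<.012];f=np.polyfit(s[:,1],s[:,0],1)
print("strip",f,len(s),s.min(0),s.max(0))
w=P[(P[:,2]>.078)&(P[:,2]<.1)];print("wheel",len(w),w.min(0),w.max(0))
E
```

```text
green
[362.9 161.6] [361 160   5   4  19] [ 0.6653 -0.1118  0.048 ]
[259.9 169.6] [258 168   5   5  21] [0.6512 0.1282 0.048 ]
[367.1 226.2] [365 222   5   9  39] [ 0.5141 -0.1179  0.048 ]
[266.  234.5] [264 231   5   8  40] [0.4994 0.1155 0.048 ]
yellow
[238.7 257.8] [203 249  69  17 741] [0.4442 0.1703 0.108 ]
knob
[207.6 253.9] [203 253  11   3  18] [0.4523 0.232  0.144 ]
[198.8 260.3] [193 256  12   9  81] [0.4388 0.2513 0.144 ]
[208.5 266.7] [204 266  11   3  23] [0.4249 0.2303 0.144 ]
blue
[358.3 196.7] [343 172  25  49 621] [ 0.5785 -0.0973  0.08  ]
[303.2 201.3] [294 177  29  47 624] [0.5704 0.0272 0.08  ]
wheel black
[331.1 196.5] [ 304  169   54   54 1280] [ 0.5796 -0.0359  0.084 ]
strip [-0.04723499  0.65538771] 491 [ 0.63835129 -0.13991925  0.04306244] [0.66155574 0.25759447 0.05298294]
wheel 2487 [ 0.45901471 -0.14363269  0.07800663] [0.64092043 0.10250964 0.09999616]
```

Call:
{"api": "jog_arm", "payload": {
  "increments": [
    {"x":-3,"y":-5,"turn":3,"jaw":0},
    {"x":-6,"y":-10,"turn":7,"jaw":0},
    {"x":-9,"y":-15,"turn":11,"jaw":0},
    {"x":-12,"y":-20,"turn":16,"jaw":0},
    {"x":-15,"y":-25,"turn":16,"jaw":0}
  ]
}}

```text
invalid input
```

Call:
{"api": "jog_arm", "payload": {
  "increments": [
    {"jaw":0,"x":-3,"y":-5,"z":0,"turn":3},
    {"jaw":0,"x":-6,"y":-10,"z":0,"turn":7},
    {"jaw":0,"x":-9,"y":-15,"z":0,"turn":11},
    {"jaw":0,"x":-12,"y":-20,"z":0,"turn":16},
    {"jaw":0,"x":-15,"y":-25,"z":0,"turn":16}
  ]
}}

```text
time_s: 0.72
position: [0.4035, -0.386, 0.2222]
eef_rot: [0.728, -0.685, -0.0, 0.0]
wrist_force: [0.4, 0.4, 0.3]
gripper_width: 0.045
```

Call:
{"api": "jog_arm", "payload": {
  "increments": [
    {"jaw":0,"x":-4.2,"y":-4,"z":0,"turn":0},
    {"jaw":0,"x":-8.5,"y":-8,"z":0,"turn":0},
    {"jaw":0,"x":-12.8,"y":-12,"z":0,"turn":0},
    {"jaw":0,"x":-17,"y":-16,"z":0,"turn":0},
    {"jaw":0,"x":-21,"y":-20,"z":0,"turn":0}
  ]
}}

```text
time_s: 1.35
position: [0.5902, -0.1642, 0.2222]
eef_rot: [0.729, -0.685, -0.0, 0.0]
wrist_force: [1.1, -0.9, -0.2]
gripper_width: 0.0014
```

Call:
{"api": "jog_arm", "payload": {
  "increments": [
    {"jaw":0,"x":0,"y":0,"z":4,"turn":0},
    {"jaw":0,"x":0,"y":0,"z":9,"turn":0},
    {"jaw":0,"x":0,"y":0,"z":13,"turn":0},
    {"jaw":0,"x":0,"y":0,"z":17,"turn":0},
    {"jaw":0,"x":0,"y":0,"z":17,"turn":0}
  ]
}}

```text
time_s: 1.98
position: [0.586, -0.1651, 0.0487]
eef_rot: [0.729, -0.685, -0.004, 0.002]
wrist_force: [-0.0, 0.8, 0.2]
gripper_width: 0.0002
```

```bash
python3 - <<'E'
from h import *
im,d=manip.get_image("side");cv2.imwrite("pics/side1.png",cv2.resize(im[120:400,180:400,::-1],None,fx=2.5,fy=2))
s=manip.sense();print(s["position"],s["wrist_force"],s["time_s"])
E
```

```text
[ 0.58825102 -0.16550583  0.05142399] [ 0.61658349 -0.9784228   0.74671891] 2.025
```

View pics/side1.png

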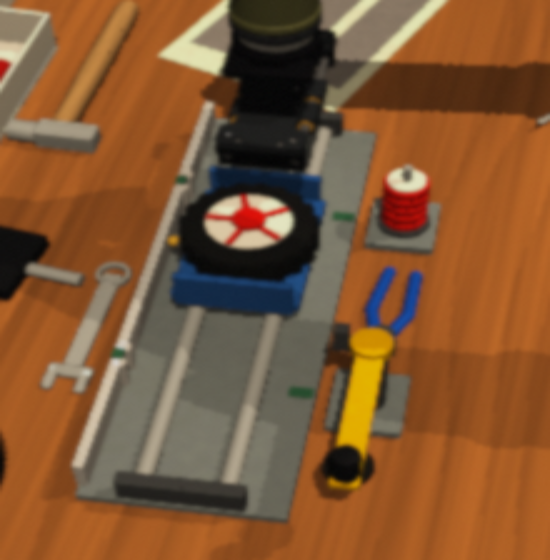

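The closed gripper stands behind the −y end plate with a clear run. Next I push.

Call:
{"api": "jog_arm", "payload": {
  "increments": [
    {"jaw":0,"x":-1.5,"y":0,"z":0,"turn":0},
    {"jaw":0,"x":-3,"y":0,"z":0,"turn":0},
    {"jaw":0,"x":-4,"y":0,"z":0,"turn":0},
    {"jaw":0,"x":-5,"y":0,"z":0,"turn":0},
    {"jaw":0,"x":-6,"y":0,"z":0,"turn":0}
  ]
}}

```text
time_s: 2.65
position: [0.5863, -0.1059, 0.0532]
eef_rot: [0.728, -0.685, 0.001, -0.0]
wrist_force: [1.2, -1.5, 1.7]
gripper_width: 0.0008
```

Call:
{"api": "jog_arm", "payload": {
  "increments": [
    {"jaw":0,"x":-1,"y":0,"z":0,"turn":0},
    {"jaw":0,"x":-2,"y":0,"z":0,"turn":0},
    {"jaw":0,"x":-3,"y":0,"z":0,"turn":0},
    {"jaw":0,"x":-4,"y":0,"z":0,"turn":0},
    {"jaw":0,"x":-5,"y":0,"z":0,"turn":0}
  ]
}}

```text
time_s: 3.28
position: [0.5826, -0.0554, 0.0525]
eef_rot: [0.729, -0.685, 0.0, 0.0]
wrist_force: [0.7, -1.6, 1.7]
gripper_width: 0.0005
```

Call:
{"api": "jog_arm", "payload": {
  "increments": [
    {"jaw":0,"x":-0.8,"y":0,"z":0,"turn":0},
    {"jaw":0,"x":-1.6,"y":0,"z":0,"turn":0},
    {"jaw":0,"x":-2.4,"y":0,"z":0,"turn":0},
    {"jaw":0,"x":-3,"y":0,"z":0,"turn":0},
    {"jaw":0,"x":-3,"y":0,"z":0,"turn":0}
  ]
}}

```text
time_s: 3.9
position: [0.5803, -0.0249, 0.0522]
eef_rot: [0.729, -0.685, -0.001, 0.0]
wrist_force: [0.5, -0.6, 0.0]
gripper_width: 0.0004
```

```bash
cat > car.py <<'E'
from h import *
import sys
# carrier via hub/wheel in side view: red hub centroid at z=.092, calibrated against green strip marks at z=.048
im,d=manip.get_image("side");im=im[...,::-1].copy();cv2.imwrite(f"pics/{sys.argv[1]}.png",im[150:400,180:400])
im0=cv2.imread("pics/side0.png")
C=np.array([.5799,.0036]);yr=np.array([-.0584,.9983]);xr=np.array([.9983,.0584])
for n,I in(("start",im0),("now",im)):
    h=cv2.cvtColor(I,cv2.COLOR_BGR2HSV)
    g=cv2.inRange(h,(40,60,30),(90,255,255));g[:,:200]=0;g[:,340:]=0
    k,_,st,c=cv2.connectedComponentsWithStats(g)
    for i in range(1,k):
        if 5<st[i,4]<100:
            p=world("side",d,c[i],z=.048)[0];print(n,"green",c[i].round(1),((p[:2]-C)@yr).round(4),((p[:2]-C)@xr).round(4))
    w=cv2.inRange(h,(0,0,120),(180,70,255));r=cv2.inRange(h,(0,130,90),(8,255,255))|cv2.inRange(h,(172,130,90),(180,255,255))
    m=w|r;m[:,:235]=0;m[:,325:]=0;m[:190]=0;m[370:]=0
    m=cv2.morphologyEx(m,cv2.MORPH_OPEN,np.ones((3,3)))
    m=cv2.morphologyEx(m,cv2.MORPH_CLOSE,np.ones((5,5)))
    k,_,st,c=cv2.connectedComponentsWithStats(m)
    for i in range(1,k):
        if st[i,4]>300:
            p=world("side",d,c[i],z=.086)[0];print(n,"disc",c[i].round(1),st[i],((p[:2]-C)@yr).round(4),((p[:2]-C)@xr).round(4))
s=manip.sense();p=s["position"];print("tcp rail y",((p[:2]-C)@yr).round(4),"x",((p[:2]-C)@xr).round(4),"F",s["wrist_force"].round(1),s["time_s"])
E
python3 car.py c1
```

```text
start green [252.4 209.6] -0.123 0.0798
start green [317.1 227.8] -0.0919 -0.0726
start green [227.  296.2] 0.1177 0.0795
start green [300.  315.8] 0.1405 -0.073
start disc [246.9 229.4] [235 190  25  81 338] -0.0308 0.0688
start disc [278.9 230.1] [262 217  35  27 697] -0.0396 0.0017
start disc [247.6 316.3] [235 274  25  83 530] 0.1815 0.0199
start disc [280.2 320.3] [269 278  23  84 537] 0.1806 -0.0423
now green [252.4 209.6] -0.123 0.0798
now green [316.8 227.7] -0.0921 -0.0721
now green [226.8 296.4] 0.1182 0.0797
now green [300.1 315.8] 0.1405 -0.0732
now disc [308.7 242.8] [ 295  204   30   92 1489] -0.0151 -0.0658
now disc [269.1 268.9] [252 254  37  29 674] 0.0648 0.002
now disc [260.5 344.3] [ 235  313   53   57 1295] 0.2368 -0.0164
tcp rail y -0.029 x -0.0014 F [-0.2 -0.1  0.5] 3.95
```

Call:
{"api": "jog_arm", "payload": {
  "increments": [
    {"jaw":0,"x":-0.8,"y":0,"z":0,"turn":0},
    {"jaw":0,"x":-1.6,"y":0,"z":0,"turn":0},
    {"jaw":0,"x":-2.3,"y":0,"z":0,"turn":0},
    {"jaw":0,"x":-2.8,"y":0,"z":0,"turn":0},
    {"jaw":0,"x":-3.2,"y":0,"z":0,"turn":0}
  ]
}}

```text
time_s: 4.58
position: [0.5787, 0.0063, 0.0525]
eef_rot: [0.729, -0.685, -0.0, 0.0]
wrist_force: [-0.5, -1.1, 1.2]
gripper_width: 0.0005
```

Call:
{"api": "jog_arm", "payload": {
  "increments": [
    {"jaw":0,"x":-0.2,"y":0,"z":0,"turn":0},
    {"jaw":0,"x":-0.4,"y":0,"z":0,"turn":0},
    {"jaw":0,"x":-0.6,"y":0,"z":0,"turn":0},
    {"jaw":0,"x":-0.8,"y":0,"z":0,"turn":0},
    {"jaw":0,"x":-0.8,"y":0,"z":0,"turn":0}
  ]
}}

```text
time_s: 5.2
position: [0.5785, 0.0143, 0.0526]
eef_rot: [0.729, -0.685, 0.0, -0.0]
wrist_force: [0.4, -0.1, 0.7]
gripper_width: 0.0003
```

```bash
python3 car.py c2 | grep -v start
```

```text
now green [317.  227.8] -0.0918 -0.0725
now green [226.8 296.4] 0.1182 0.0797
now green [300.2 315.8] 0.1406 -0.0734
now disc [306.6 250.8] [ 292  214   33   85 1524] 0.0069 -0.0649
now disc [265.3 284.7] [248 272  37  27 717] 0.1042 0.0018
now disc [261.2 350. ] [235 330  52  40 901] 0.2482 -0.0199
tcp rail y 0.0107 x -0.0007 F [-0.  -0.1 -0.1] 5.25
```

Call:
{"api": "jog_arm", "payload": {
  "increments": [
    {"jaw":0,"x":-0.1,"y":0,"z":0,"turn":0},
    {"jaw":0,"x":-0.2,"y":0,"z":0,"turn":0},
    {"jaw":0,"x":-0.3,"y":0,"z":0,"turn":0},
    {"jaw":0,"x":-0.3,"y":0,"z":0,"turn":0}
  ]
}}

```text
time_s: 5.75
position: [0.5784, 0.016, 0.0526]
eef_rot: [0.728, -0.685, 0.0, 0.0]
wrist_force: [0.9, -2.9, -0.8]
gripper_width: 0.0006
```

Call:
{"api": "jog_arm", "payload": {
  "increments": [
    {"jaw":0,"x":-0.1,"y":0,"z":0,"turn":0},
    {"jaw":0,"x":-0.2,"y":0,"z":0,"turn":0},
    {"jaw":0,"x":-0.2,"y":0,"z":0,"turn":0}
  ]
}}

```text
time_s: 6.12
position: [0.5784, 0.0163, 0.0526]
eef_rot: [0.728, -0.686, 0.001, 0.001]
wrist_force: [0.2, -7.0, -0.1]
gripper_width: 0.0004
```

Call:
{"api": "jog_arm", "payload": {
  "increments": [
    {"jaw":0,"x":-0.1,"y":0,"z":0,"turn":0},
    {"jaw":0,"x":-0.2,"y":0,"z":0,"turn":0},
    {"jaw":0,"x":-0.2,"y":0,"z":0,"turn":0}
  ]
}}

```text
time_s: 6.5
position: [0.5784, 0.0167, 0.0526]
eef_rot: [0.728, -0.686, 0.002, 0.002]
wrist_force: [1.2, -9.6, 0.6]
gripper_width: 0.0006
```

```bash
python3 car.py c3 | grep -v start
```

```text
now green [316.9 227.8] -0.0919 -0.0722
now green [226.8 296.4] 0.1182 0.0797
now green [300.1 315.8] 0.1405 -0.0732
now disc [306.4 251.8] [ 292  215   33   85 1515] 0.0096 -0.0648
now disc [264.8 285.8] [248 273  37  27 707] 0.1069 0.0023
now disc [261.3 350.3] [235 331  52  39 882] 0.2487 -0.0203
tcp rail y 0.0132 x -0.0007 F [ 1.7 -9.8  1.1] 6.55
```

It's on the first bump at about 10 N, roughly 11 mm short of the centre. I'll go on in 1 mm steps.

Call:
{"api": "jog_arm", "payload": {
  "increments": [
    {"jaw":0,"x":-0.1,"y":0,"z":0,"turn":0},
    {"jaw":0,"x":-0.1,"y":0,"z":0,"turn":0}
  ]
}}

```text
time_s: 6.8
position: [0.5783, 0.0168, 0.0526]
eef_rot: [0.727, -0.686, 0.002, 0.002]
wrist_force: [1.5, -11.6, 1.0]
gripper_width: 0.0005
```

Call:
{"api": "jog_arm", "payload": {
  "increments": [
    {"jaw":0,"x":-0.1,"y":0,"z":0,"turn":0},
    {"jaw":0,"x":-0.1,"y":0,"z":0,"turn":0}
  ]
}}

```text
time_s: 7.05
position: [0.5784, 0.0169, 0.0527]
eef_rot: [0.727, -0.686, 0.002, 0.002]
wrist_force: [0.5, -12.0, 1.8]
gripper_width: 0.0006
```

```bash
python3 car.py c4 | grep -v start
```

```text
now green [316.8 227.7] -0.0921 -0.0721
now green [226.8 296.4] 0.1182 0.0797
now green [300.3 315.8] 0.1406 -0.0736
now disc [306.4 252. ] [ 292  215   33   85 1512] 0.0101 -0.0649
now disc [265.1 285.4] [248 273  37  27 677] 0.1059 0.0017
now disc [261.4 350.4] [235 331  53  39 880] 0.2488 -0.0205
tcp rail y 0.0133 x -0.0008 F [  1.3 -11.6   1.5] 7.1
```

Call:
{"api": "jog_arm", "payload": {
  "increments": [
    {"jaw":0,"x":-0.1,"y":0,"z":0,"turn":0},
    {"jaw":0,"x":-0.1,"y":0,"z":0,"turn":0},
    {"jaw":0,"x":-0.1,"y":0,"z":0,"turn":0}
  ]
}}

```text
time_s: 7.48
position: [0.5783, 0.0169, 0.0527]
eef_rot: [0.727, -0.687, 0.003, 0.003]
wrist_force: [1.8, -13.2, 0.8]
gripper_width: 0.0007
```

```bash
python3 car.py c5 | grep -v start; python3 -c "
import cv2;i=cv2.imread('pics/c5.png');cv2.imwrite('pics/c5b.png',cv2.resize(i[30:220,:160],None,fx=3.1,fy=3.1,interpolation=2))"
```

```text
now green [316.9 227.8] -0.0919 -0.0722
now green [226.8 296.4] 0.1182 0.0797
now green [300.3 315.8] 0.1405 -0.0735
now disc [306.3 252.4] [ 292  216   32   84 1501] 0.011 -0.0649
now disc [265.5 285.6] [248 273  37  27 696] 0.1064 0.001
now disc [261.2 350.5] [235 331  52  39 868] 0.2491 -0.0203
tcp rail y 0.0134 x -0.0008 F [  1.8 -13.    1.3] 7.525
```

View pics/c5b.png

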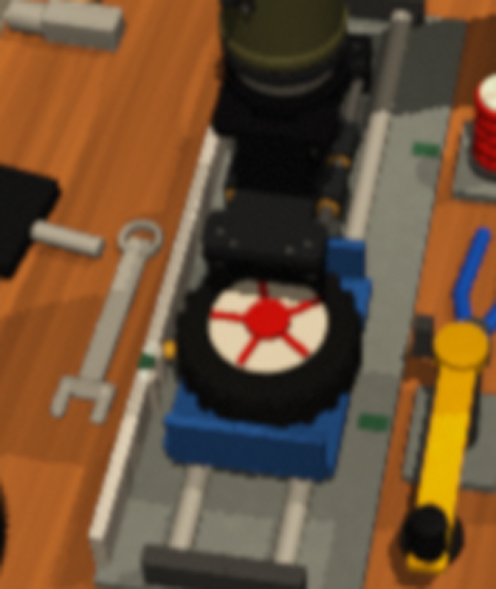

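It is still climbing the bump. The plunger shows just short of the green mark, and nothing else is touching.

Call:
{"api": "jog_arm", "payload": {
  "increments": [
    {"jaw":0,"x":-0.1,"y":0,"z":0,"turn":0},
    {"jaw":0,"x":-0.1,"y":0,"z":0,"turn":0}
  ]
}}

```text
time_s: 7.78
position: [0.5783, 0.017, 0.0527]
eef_rot: [0.727, -0.687, 0.003, 0.003]
wrist_force: [0.8, -15.0, 0.8]
gripper_width: 0.0002
```

Call:
{"api": "jog_arm", "payload": {
  "increments": [
    {"jaw":0,"x":-0.1,"y":0,"z":0,"turn":0},
    {"jaw":0,"x":-0.1,"y":0,"z":0,"turn":0}
  ]
}}

```text
time_s: 8.02
position: [0.5783, 0.017, 0.0527]
eef_rot: [0.727, -0.687, 0.004, 0.003]
wrist_force: [1.9, -16.6, 1.8]
gripper_width: 0.0004
```

Force is rising without motion, and 16 N is more than the bump should need. I'll look before pushing further.

```bash
python3 - <<'E'
from h import *
im,d=manip.get_image("top")
a=cv2.resize(im[130:290,180:400,::-1],None,fx=2.6,fy=2.6,interpolation=2)
s=manip.sense();im2,d2=manip.get_image("wrist");b=cv2.resize(im2[...,::-1],None,fx=.48,fy=.48)
c=np.zeros((600,800,3),np.uint8);c[:330,:572]=cv2.resize(a,(572,330));
im3,_=manip.get_image("side");e=cv2.resize(im3[200:360,210:330,::-1],None,fx=1.7,fy=1.7,interpolation=2)
c[330:330+230,:307]=b;c[330:330+e.shape[0]-2,320:320+e.shape[1]]=e[:-2][:270];cv2.imwrite("pics/m.png",c)
s=manip.sense();print(s)
E
```

```text
{'time_s': 8.175, 'joint_positions': array([ 0.32669505,  0.35412555, -0.47983155,  1.80497959,  0.19940804,
        1.02934544, -1.74601451]), 'joint_vel': array([-0.00069022, -0.00053427, -0.00107165,  0.00149757,  0.00034832,
       -0.00116882, -0.0002623 ]), 'joint_torque': array([-9.63404328e+00, -4.15313601e+01, -1.45894584e+01, -2.56825054e+01,
       -4.79712412e+00, -9.50263962e-01, -1.34979156e-02]), 'position': array([0.57834461, 0.01702607, 0.05270807]), 'eef_rot': array([ 0.72664475, -0.68699579,  0.00355838,  0.00339635]), 'wrist_force': array([  0.31223492, -16.64929985,   1.61748689]), 'wrist_torque': array([-3.38658114e+00, -2.10648837e-01,  2.37394522e-04]), 'gripper_width': 0.00037326418253478915}
```

View pics/m.png

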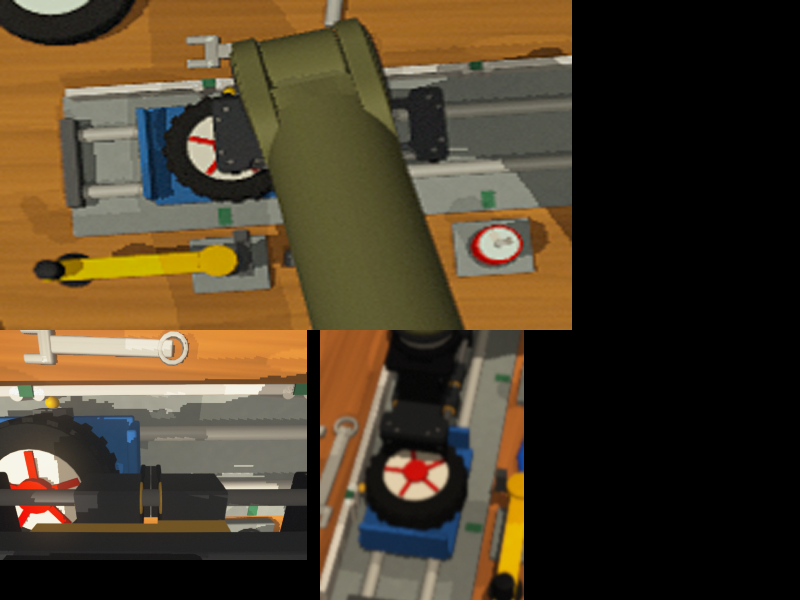

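The wrist view shows the plunger resting right against the first bump beside the green mark, with nothing else blocking. I'll back off and take the bump with a little speed, with the end target at the notch centre.

Call:
{"api": "jog_arm", "payload": {
  "increments": [
    {"jaw":0,"x":1,"y":0,"z":0,"turn":0},
    {"jaw":0,"x":2,"y":0,"z":0,"turn":0},
    {"jaw":0,"x":2,"y":0,"z":0,"turn":0}
  ]
}}

```text
time_s: 8.55
position: [0.5787, 0.006, 0.0524]
eef_rot: [0.728, -0.685, -0.0, -0.0]
wrist_force: [0.2, -0.1, 0.2]
gripper_width: 0.0008
```

Call:
{"api": "jog_arm", "payload": {
  "increments": [
    {"jaw":0,"x":-0.9,"y":0,"z":0,"turn":0},
    {"jaw":0,"x":-1.8,"y":0,"z":0,"turn":0},
    {"jaw":0,"x":-1.8,"y":0,"z":0,"turn":0},
    {"jaw":0,"x":-1.8,"y":0,"z":0,"turn":0}
  ]
}}

```text
time_s: 9.05
position: [0.578, 0.0171, 0.0525]
eef_rot: [0.727, -0.686, 0.003, 0.003]
wrist_force: [-0.1, -13.5, 0.4]
gripper_width: 0.0004
```

```bash
python3 car.py c6 | grep -v start
```

```text
now green [317.  227.8] -0.0918 -0.0725
now green [226.8 296.4] 0.1182 0.0797
now green [300.1 315.8] 0.1405 -0.0732
now disc [306.4 252.1] [ 292  215   33   85 1509] 0.0103 -0.0649
now disc [265.2 285.7] [248 273  37  27 692] 0.1067 0.0014
now disc [261.5 350.6] [235 331  52  39 860] 0.2492 -0.0208
tcp rail y 0.0136 x -0.0011 F [  0.1 -14.3   1. ] 9.1
```

```bash
python3 - <<'E'
from h import *
im2,d2=manip.get_image("wrist");im3,_=manip.get_image("side")
c=np.zeros((600,800,3),np.uint8)
c[:320,:800]=cv2.resize(im2[90:218,0:320,::-1],(800,320),interpolation=2)
c[320:,:440]=cv2.resize(im3[250:320,205:315,::-1],(440,280),interpolation=2)
cv2.imwrite("pics/m2.png",c)
E
```

```text
(no output)
```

View pics/m2.png

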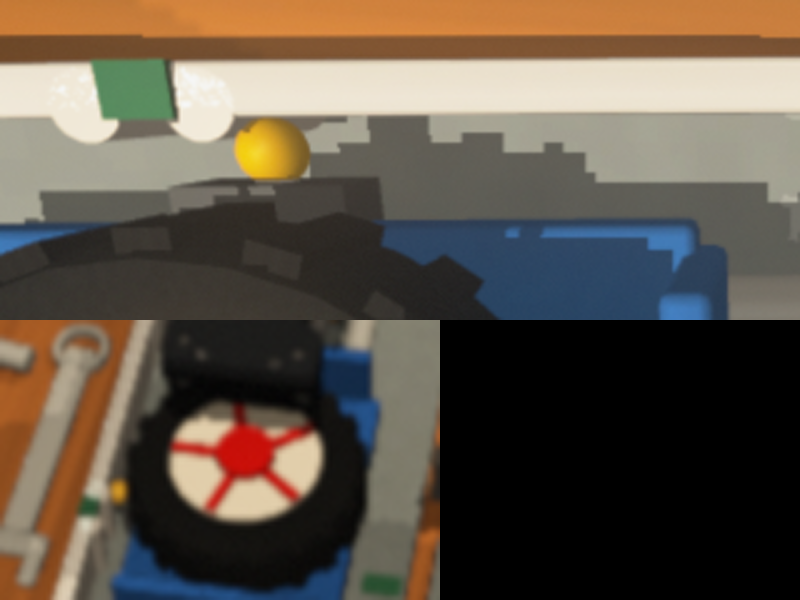

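```bash
python3 - <<'E'
from h import *
s=manip.sense();im,d=manip.get_image("wrist")
C=np.array([.5799,.0036]);yr=np.array([-.0584,.9983]);xr=np.array([.9983,.0584])
h=cv2.cvtColor(im,cv2.COLOR_RGB2HSV)
def f(n,lo,hi,z,box):
    m=cv2.inRange(h,lo,hi);k=np.zeros_like(m);x0,y0,x1,y1=box;k[y0:y1,x0:x1]=m[y0:y1,x0:x1]
    N,L,st,c=cv2.connectedComponentsWithStats(k)
    for i in range(1,N):
        if st[i,4]>40:
            v,u=np.where(L==i);P=world("wrist",d,np.c_[u,v],st=s);p=np.median(P,0);q=world("wrist",d,c[i],z=z,st=s)[0]
            print(n,c[i].round(1),st[i][:4],"depthz",p[2].round(4),"rail y depth",((p[:2]-C)@yr).round(4),"x",((p[:2]-C)@xr).round(4),"plane",((q[:2]-C)@yr).round(4))
f("green",(40,60,30),(90,255,255),.048,(0,100,640,145))
f("ball",(20,150,120),(33,255,255),.044,(80,130,140,170))
f("hub",(0,170,90),(8,255,255),.092,(0,330,140,480))
print(s["position"])
E
```

```text
green [626.8 123.3] [613 112  27  23] depthz 0.049 rail y depth -0.1184 x 0.0793 plane -0.1193
green [ 53.2 125.3] [ 37 114  33  24] depthz 0.0489 rail y depth 0.1201 x 0.0784 plane 0.1205
ball [107.9 149.8] [ 94 138  29  24] depthz 0.0439 rail y depth 0.1013 x 0.0681 plane 0.1013
hub [ 73.6 330.4] [ 22 330 116   2] depthz 0.0919 rail y depth 0.0847 x 0.0073 plane 0.0986
hub [ 84.3 380.7] [ 37 366 103  45] depthz 0.087 rail y depth 0.098 x -0.0146 plane 0.0985
[0.57799369 0.01710957 0.05246881]
```

```bash
python3 - <<'E'
from h import *
C=np.array([.5799,.0036]);yr=np.array([-.0584,.9983])
im,_=manip.get_image("side");cv2.imwrite("pics/now.png",im[...,::-1])
for n in("side0","now"):
    h=cv2.cvtColor(cv2.imread(f"pics/{n}.png"),cv2.COLOR_BGR2HSV)
    r=cv2.inRange(h,(0,150,90),(8,255,255))|cv2.inRange(h,(172,150,90),(180,255,255))
    r[:,:240]=0;r[:,310:]=0;r[:200]=0;r[320:]=0
    r=cv2.morphologyEx(r,cv2.MORPH_OPEN,cv2.getStructuringElement(2,(5,5)))
    y=cv2.inRange(h,(18,140,110),(33,255,255));y[:,:225]=0;y[:,262:]=0;y[:215]=0;y[300:]=0
    for nm,m,z in(("hub",r,.092),("ball",y,.044)):
        N,L,st,c=cv2.connectedComponentsWithStats(m)
        for i in range(1,N):
            p=world("side",None,c[i],z=z)[0];print(n,nm,c[i].round(1),st[i],((p[:2]-C)@yr).round(4))
E
```

```text
side0 hub [278.9 228.9] [272 223  14  12 124] -0.0378
side0 ball [248.6 239.8] [247 238   4   5  16] -0.0377
now hub [266.1 282.4] [259 275  15  15 164] 0.1029
now ball [234.2 292.4] [233 290   4   6  19] 0.1035
```

Direct hub and plunger measurements put the carrier 15–19 mm short of the centre. The occluded wheel disc had biased the earlier figure. So the plunger is only at the foot of the bump, and there is room to push harder.

Call:
{"api": "jog_arm", "payload": {
  "increments": [
    {"jaw":0,"x":-0.2,"y":0,"z":0,"turn":0},
    {"jaw":0,"x":-0.3,"y":0,"z":0,"turn":0},
    {"jaw":0,"x":-0.4,"y":0,"z":0,"turn":0},
    {"jaw":0,"x":-0.4,"y":0,"z":0,"turn":0}
  ]
}}

```text
time_s: 9.8
position: [0.5779, 0.0173, 0.0525]
eef_rot: [0.727, -0.687, 0.004, 0.005]
wrist_force: [1.0, -20.0, 1.6]
gripper_width: 0.0001
```

Call:
{"api": "jog_arm", "payload": {
  "increments": [
    {"jaw":0,"x":-0.1,"y":0,"z":0,"turn":0},
    {"jaw":0,"x":-0.2,"y":0,"z":0,"turn":0},
    {"jaw":0,"x":-0.2,"y":0,"z":0,"turn":0}
  ]
}}

```text
time_s: 10.18
position: [0.5776, 0.0227, 0.0525]
eef_rot: [0.727, -0.687, 0.003, 0.003]
wrist_force: [0.0, -6.7, -0.4]
gripper_width: 0.0005
```

```bash
cat > ball.py <<'E'
from h import *
C=np.array([.5799,.0036]);yr=np.array([-.0584,.9983])
s=manip.sense();im,d=manip.get_image("wrist");h=cv2.cvtColor(im,cv2.COLOR_RGB2HSV)
def f(n,lo,hi,z,box):
    m=cv2.inRange(h,lo,hi);k=np.zeros_like(m);x0,y0,x1,y1=box;k[y0:y1,x0:x1]=m[y0:y1,x0:x1]
    N,L,st,c=cv2.connectedComponentsWithStats(k)
    for i in range(1,N):
        if st[i,4]>25:
            q=world("wrist",d,c[i],z=z,st=s)[0];print(n,c[i].round(1),st[i],((q[:2]-C)@yr).round(4))
f("green",(40,60,30),(90,255,255),.049,(0,100,640,145))
f("ball",(20,150,100),(33,255,255),.044,(40,110,140,175))
im,_=manip.get_image("side");h=cv2.cvtColor(im,cv2.COLOR_RGB2HSV)
r=cv2.inRange(h,(0,150,90),(8,255,255))|cv2.inRange(h,(172,150,90),(180,255,255));r[:,:240]=0;r[:,310:]=0;r[:200]=0;r[320:]=0
r=cv2.morphologyEx(r,cv2.MORPH_OPEN,cv2.getStructuringElement(2,(5,5)))
N,L,st,c=cv2.connectedComponentsWithStats(r)
for i in range(1,N): print("side hub",c[i].round(1),((world("side",None,c[i],z=.092)[0][:2]-C)@yr).round(4),"(station .118)")
s=manip.sense();print("tcp",((s["position"][:2]-C)@yr).round(4),s["wrist_force"].round(1),s["time_s"])
E
python3 ball.py
```

```text
green [633.3 122.9] [626 111  14  24 287] -0.1158
green [ 66.4 125.5] [ 50 114  33  24 693] 0.1199
ball [108.  154.9] [ 95 145  29  19 437] 0.1071
side hub [264.9 286.1] 0.1119 (station .118)
tcp 0.024 [ 0.3 -1.9  0.2] 10.275
```

Call:
{"api": "jog_arm", "payload": {
  "increments": [
    {"jaw":0,"x":0,"y":0,"z":0,"turn":0},
    {"jaw":0,"x":0,"y":0,"z":0,"turn":0}
  ]
}}

```text
time_s: 10.52
position: [0.5772, 0.032, 0.0526]
eef_rot: [0.729, -0.684, -0.0, -0.001]
wrist_force: [0.4, 0.2, 0.3]
gripper_width: 0.0001
```

```bash
python3 ball.py
```

```text
green [ 91.5 124.1] [ 75 113  33  24 672] 0.1199
ball [106.5 149.8] [ 94 137  29  24 461] 0.1178
side hub [264.2 289.3] 0.1197 (station .118)
tcp 0.028 [0.3 0.3 1. ] 10.625
```

The carrier has clicked in: the two views give −2 mm and +1.7 mm, with no force. I'll retreat and lift.

Call:
{"api": "jog_arm", "payload": {
  "increments": [
    {"jaw":0,"x":2,"y":0,"z":0,"turn":0},
    {"jaw":0,"x":5,"y":0,"z":0,"turn":0},
    {"jaw":0,"x":5,"y":0,"z":-6,"turn":0},
    {"jaw":0,"x":5,"y":0,"z":-12,"turn":0},
    {"jaw":0,"x":5,"y":0,"z":-17,"turn":0}
  ]
}}

```text
time_s: 11.25
position: [0.5808, -0.0217, 0.2251]
eef_rot: [0.728, -0.686, 0.001, -0.0]
wrist_force: [-0.1, 0.4, 0.2]
gripper_width: 0.0008
```

```bash
python3 - <<'E'
from h import *
s=manip.sense();p=s["position"];M=R.from_quat(s["eef_rot"]).as_matrix()
print(p,s["time_s"],"shift to over knob cm",(M.T@(np.array([.4388,.2513,p[2]])-p)*100).round(1))
E
```

```text
[ 0.58076892 -0.02174428  0.22512751] 11.25 shift to over knob cm [-28.1  12.5  -0. ]
```

Call:
{"api": "jog_arm", "payload": {
  "increments": [
    {"jaw":5,"x":-5.5,"y":3,"z":0,"turn":0},
    {"jaw":6,"x":-11,"y":6,"z":0,"turn":0},
    {"jaw":7,"x":-17,"y":8,"z":0,"turn":0},
    {"jaw":7,"x":-22.5,"y":12,"z":0,"turn":0},
    {"jaw":7,"x":-28,"y":15,"z":0,"turn":0}
  ]
}}

```text
time_s: 11.88
position: [0.4164, 0.2447, 0.2227]
eef_rot: [0.728, -0.686, 0.001, -0.0]
wrist_force: [0.9, -0.1, 0.1]
gripper_width: 0.0425
```

Call:
{"api": "jog_arm", "payload": {
  "increments": [
    {"jaw":7,"x":0,"y":0,"z":0,"turn":0},
    {"jaw":7,"x":0,"y":0,"z":0,"turn":0}
  ]
}}

```text
time_s: 12.12
position: [0.4179, 0.2432, 0.2226]
eef_rot: [0.728, -0.685, 0.001, 0.0]
wrist_force: [0.5, -0.7, -0.3]
gripper_width: 0.0621
```

```bash
python3 - <<'E'
from h import *
s=manip.sense();im,d=manip.get_image("wrist");np.save("w.npy",d);import pickle;pickle.dump(s,open("s.pkl","wb"))
cv2.imwrite("pics/w1.png",im[...,::-1]);print(s["position"],s["time_s"])
M=R.from_quat(s["eef_rot"]).as_matrix()
v,u=np.mgrid[0:480,0:640];P=world("wrist",d,np.c_[u.ravel(),v.ravel()])if 0 else world("wrist",d,np.c_[u.ravel(),v.ravel()],st=s)
ok=(d.ravel()>.05)
k=ok&(P[:,2]>.136)&(P[:,2]<.15);print("knobtop",k.sum(),P[k].mean(0),np.ptp(P[k],0),u.ravel()[k].mean(),v.ravel()[k].mean())
E
```

```text
[0.41794606 0.2432224  0.22261276] 12.125
knobtop 864 [0.44055166 0.25510499 0.14263628] [0.02163028 0.02158846 0.00932251] 295.5115740740741 215.3587962962963
```

View pics/w1.png

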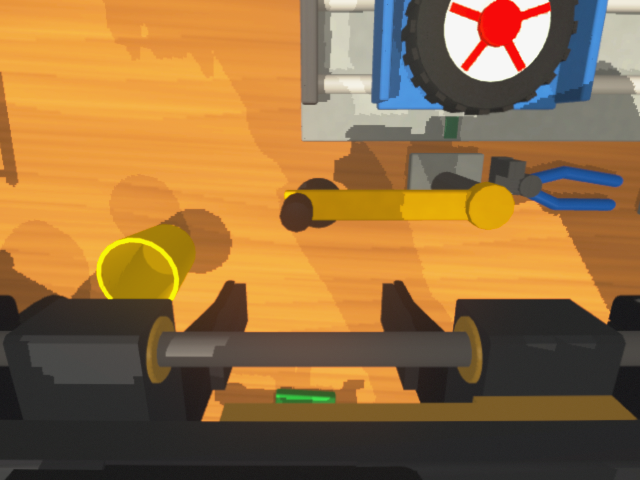

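The wrist view shows the yellow arm with its knob top at (295,213), the cup at (140,270) to the left, and the hub beyond. I'll move over the knob, descend and pinch.

Call:
{"api": "jog_arm", "payload": {
  "increments": [
    {"jaw":7,"x":-1,"y":-2.3,"z":0,"turn":0},
    {"jaw":7,"x":-1,"y":-2.3,"z":0,"turn":0},
    {"jaw":7,"x":-1,"y":-2.3,"z":4,"turn":0},
    {"jaw":7,"x":-1,"y":-2.3,"z":8,"turn":0},
    {"jaw":7,"x":-1,"y":-2.3,"z":10.5,"turn":0}
  ]
}}

```text
time_s: 12.8
position: [0.4386, 0.2537, 0.1153]
eef_rot: [0.728, -0.686, -0.0, 0.002]
wrist_force: [0.9, 0.0, 0.9]
gripper_width: 0.0702
```

Call:
{"api": "jog_arm", "payload": {
  "increments": [
    {"jaw":2,"x":0,"y":0,"z":0,"turn":0},
    {"jaw":1,"x":0,"y":0,"z":0,"turn":0},
    {"jaw":1,"x":0,"y":0,"z":0,"turn":0},
    {"jaw":1,"x":0,"y":0,"z":0,"turn":0},
    {"jaw":1,"x":0,"y":0,"z":0,"turn":0}
  ]
}}

```text
time_s: 13.42
position: [0.4397, 0.2561, 0.118]
eef_rot: [0.729, -0.685, 0.0, -0.0]
wrist_force: [0.4, -0.1, -0.3]
gripper_width: 0.0279
```

Call:
{"api": "jog_arm", "payload": {
  "increments": [
    {"jaw":1,"x":0,"y":0,"z":0,"turn":0},
    {"jaw":1,"x":0,"y":0,"z":0,"turn":0},
    {"jaw":1,"x":0,"y":0,"z":0,"turn":0}
  ]
}}

```text
time_s: 13.8
position: [0.4395, 0.2564, 0.1177]
eef_rot: [0.729, -0.685, -0.0, -0.0]
wrist_force: [-0.8, -0.1, 2.0]
gripper_width: 0.0215
```

Call:
{"api": "jog_arm", "payload": {
  "increments": [
    {"jaw":1,"x":0.2,"y":-2.2,"z":0,"turn":0},
    {"jaw":1,"x":0.7,"y":-4.3,"z":0,"turn":0},
    {"jaw":1,"x":1.5,"y":-6.4,"z":0,"turn":0},
    {"jaw":1,"x":2.7,"y":-8.2,"z":0,"turn":0},
    {"jaw":1,"x":4.1,"y":-9.9,"z":0,"turn":0}
  ]
}}

```text
time_s: 14.42
position: [0.542, 0.2272, 0.1178]
eef_rot: [0.729, -0.684, -0.002, -0.005]
wrist_force: [4.9, 12.5, -5.9]
gripper_width: 0.0211
```

Call:
{"api": "jog_arm", "payload": {
  "increments": [
    {"jaw":1,"x":1.3,"y":-1.6,"z":0,"turn":0},
    {"jaw":1,"x":3.2,"y":-2.8,"z":0,"turn":0},
    {"jaw":1,"x":5.2,"y":-3.7,"z":0,"turn":0},
    {"jaw":1,"x":7.3,"y":-4.2,"z":0,"turn":0},
    {"jaw":1,"x":7.3,"y":-4.2,"z":0,"turn":0}
  ]
}}

```text
time_s: 15.05
position: [0.5978, 0.1504, 0.1186]
eef_rot: [0.727, -0.687, 0.005, -0.009]
wrist_force: [25.9, 7.1, -15.5]
gripper_width: 0.0168
```

```bash
python3 - <<'E'
from h import *
s=manip.sense();print(s["position"],s["wrist_force"]);im,d=manip.get_image("side");cv2.imwrite("pics/s5.png",cv2.resize(im[200:400,190:400,::-1],None,fx=2.5,fy=2.5))
E
```

```text
[0.5977739  0.15035894 0.11860309] [ 25.85373125   7.05680039 -15.54684381]
```

View pics/s5.png

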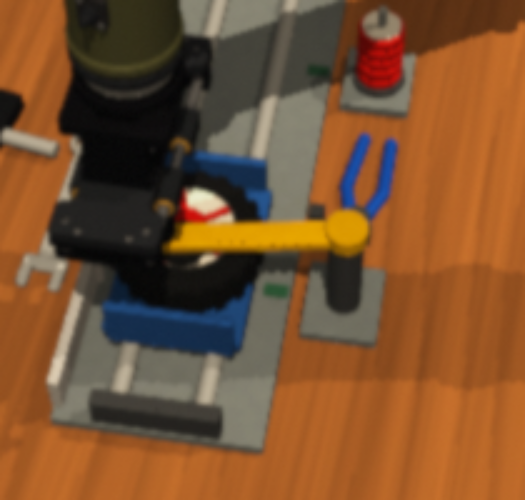

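The arm is about 80° closed. The knob is squeezing out of the pads (opening 17 mm against a 22 mm knob), so I'll open, recentre and push it the rest of the way with the finger.

Call:
{"api": "jog_arm", "payload": {
  "increments": [
    {"jaw":3.6,"x":0,"y":0.3,"z":0,"turn":0},
    {"jaw":3.6,"x":0,"y":0.3,"z":0,"turn":0},
    {"jaw":3.6,"x":0,"y":0.3,"z":0,"turn":0}
  ]
}}

```text
time_s: 15.48
position: [0.5834, 0.1502, 0.1169]
eef_rot: [0.729, -0.685, -0.0, 0.001]
wrist_force: [-0.4, -0.8, 0.5]
gripper_width: 0.0339
```

Call:
{"api": "jog_arm", "payload": {
  "increments": [
    {"jaw":3.6,"x":0.6,"y":0.2,"z":0,"turn":0},
    {"jaw":3.6,"x":1.3,"y":0.2,"z":0,"turn":0},
    {"jaw":3.6,"x":2.0,"y":0.2,"z":0,"turn":0},
    {"jaw":3.6,"x":2.7,"y":0.2,"z":0,"turn":0},
    {"jaw":3.6,"x":2.7,"y":0.2,"z":0,"turn":0}
  ]
}}

```text
time_s: 16.1
position: [0.5839, 0.1223, 0.1175]
eef_rot: [0.728, -0.686, 0.0, 0.0]
wrist_force: [0.2, -0.6, -0.1]
gripper_width: 0.036
```

Call:
{"api": "jog_arm", "payload": {
  "increments": [
    {"jaw":3.6,"x":0.5,"y":0,"z":0,"turn":0},
    {"jaw":3.6,"x":0.8,"y":0,"z":0,"turn":0},
    {"jaw":3.6,"x":0.8,"y":0,"z":0,"turn":0}
  ]
}}

```text
time_s: 16.48
position: [0.5841, 0.1179, 0.1175]
eef_rot: [0.729, -0.684, -0.001, -0.001]
wrist_force: [1.2, 5.3, -2.0]
gripper_width: 0.0363
```

Call:
{"api": "jog_arm", "payload": {
  "increments": [
    {"jaw":3.6,"x":0.4,"y":0,"z":0,"turn":0},
    {"jaw":3.6,"x":0.4,"y":0,"z":0,"turn":0}
  ]
}}

```text
time_s: 16.73
position: [0.5842, 0.1178, 0.1175]
eef_rot: [0.73, -0.684, -0.002, -0.003]
wrist_force: [1.7, 12.2, -3.4]
gripper_width: 0.0364
```

Call:
{"api": "jog_arm", "payload": {
  "increments": [
    {"jaw":3.6,"x":0.4,"y":0,"z":0,"turn":0},
    {"jaw":3.6,"x":0.4,"y":0,"z":0,"turn":0}
  ]
}}

```text
time_s: 16.98
position: [0.5842, 0.1176, 0.1174]
eef_rot: [0.731, -0.683, -0.004, -0.005]
wrist_force: [2.1, 16.7, -6.5]
gripper_width: 0.0359
```

The arm is on its stop: 17 N with no further motion. I'll back off, open and lift.

Call:
{"api": "jog_arm", "payload": {
  "increments": [
    {"jaw":4.5,"x":-1.7,"y":0,"z":0,"turn":0},
    {"jaw":6,"x":-1.7,"y":0,"z":0,"turn":0},
    {"jaw":6,"x":-1.7,"y":0,"z":0,"turn":0}
  ]
}}

```text
time_s: 17.35
position: [0.584, 0.1231, 0.1174]
eef_rot: [0.728, -0.685, 0.001, 0.001]
wrist_force: [0.1, -0.8, -0.2]
gripper_width: 0.0561
```

Call:
{"api": "jog_arm", "payload": {
  "increments": [
    {"jaw":6,"x":0,"y":0,"z":-2,"turn":0},
    {"jaw":6,"x":0,"y":0,"z":-5,"turn":0},
    {"jaw":6,"x":0,"y":0,"z":-10,"turn":0},
    {"jaw":6,"x":4,"y":0,"z":-13,"turn":0},
    {"jaw":6,"x":10,"y":0,"z":-13,"turn":0}
  ]
}}

```text
time_s: 17.98
position: [0.5919, 0.0261, 0.253]
eef_rot: [0.73, -0.683, 0.003, -0.003]
wrist_force: [1.8, -1.1, -0.0]
gripper_width: 0.0603
```

Call:
{"api": "jog_arm", "payload": {
  "increments": [
    {"jaw":6,"x":5,"y":0,"z":0,"turn":0},
    {"jaw":6,"x":10,"y":0,"z":0,"turn":0},
    {"jaw":6,"x":15,"y":0,"z":0,"turn":0},
    {"jaw":6,"x":15,"y":0,"z":0,"turn":0}
  ]
}}

```text
time_s: 18.48
position: [0.5985, -0.1324, 0.2486]
eef_rot: [0.725, -0.689, 0.001, 0.001]
wrist_force: [-0.1, -0.3, 0.2]
gripper_width: 0.0602
```

```bash
python3 - <<'E'
from h import *
C=np.array([.5799,.0036]);yr=np.array([-.0584,.9983]);xr=np.array([.9983,.0584])
im,d=manip.get_image("top");cv2.imwrite("pics/t9.png",cv2.resize(im[130:310,120:400,::-1],None,fx=2.8,fy=2.8,interpolation=2))
v,u=np.mgrid[150:280,190:340];uv=np.c_[u.ravel(),v.ravel()];P=world("top",d,uv)
h=cv2.cvtColor(im,cv2.COLOR_RGB2HSV);y=cv2.inRange(h,(20,120,80),(33,255,255))[150:280,190:340].ravel()>0
q=world("top",d,uv[y],z=.108)[:,:2]-C;q=np.c_[q@xr,q@yr];q=q[(q[:,0]>-.15)]
f=cv2.fitLine(q.astype(np.float32),cv2.DIST_HUBER,0,.01,.01).ravel();print("arm dir rail",f,len(q),q.min(0),q.max(0),"theta",np.arctan2(abs(f[0]),f[1]*np.sign(f[0])))
b=cv2.inRange(h,(100,120,40),(125,255,255));
n,_,st,c=cv2.connectedComponentsWithStats(b[160:240,230:340])
for i in range(1,n):
    if st[i,4]>60: p=world("top",d,c[i]+[230,160],z=.08)[0][:2]-C;print("blue",c[i]+[230,160],st[i],p@xr,p@yr)
for (cc,z) in (((40,60,30),.048),):
  g=cv2.inRange(h,cc,(90,255,255));n,_,st,c=cv2.connectedComponentsWithStats(g[140:250])
  for i in range(1,n):
    if st[i,4]>8: p=world("top",d,c[i]+[0,140],z=z)[0][:2]-C;print("green",c[i],p@xr,p@yr)
print(manip.sense()["time_s"],manip.sense()["wrist_force"])
E
python3 ball.py
```

```text
arm dir rail [ 0.99994797 -0.01019888 -0.06818516  0.11957005] 747 [-0.14163802  0.1027093 ] [0.07075297 0.13616481] theta 1.5809954
blue [289.49258649 202.32289951] [ 44  18  25  49 607] -0.007967262059565498 0.0551959941425771
blue [236.04140787 208.75362319] [  0  22  25  48 483] -0.01301480314955451 0.17708962718773244
green [260.   29.5] 0.07871955086938635 0.11997112934765901
green [367.12820513  86.23076923] -0.07274586801150751 -0.11743364777821684
green [267.72727273  93.81818182] -0.07257620511575645 0.11227262314288401
18.525 [0.36089168 1.37106459 0.31385225]
green [297.9 137.1] [292 132  13  11 132] -0.12
green [ 36.7 139.5] [ 30 135  14  10 126] 0.1197
ball [ 45.  151.7] [ 40 146  13  11  92] 0.1176
tcp -0.1287 [0.4 0.  0.8] 18.625
```

View pics/t9.png

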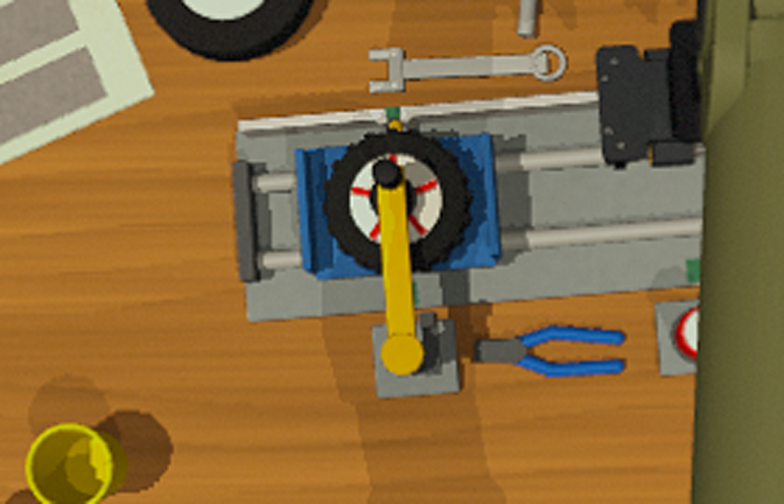

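```bash
python3 -c "
from bench import manip;print(manip.finish_job())"
```

```text
the job is handed in; nothing more can be done
None
```

The carrier is in the notch at the yellow-arm station (rail +y), the yellow arm is swung to its stop over the hub, and the job is handed in at about 18.6 s. No verdict was reported.

**Carrier:** I pushed it with closed fingers on the −y end plate.
- **Bump force:** The first bump took about 20 N to clear, against the 8–10 N stated.
- **Position:** The last wrist view puts the plunger about 2 mm short of the station mark. The side view taken just after the click had the hub about 1.7 mm past it. They disagree on the sign, but both are within the 4 mm limit.
- **Measuring error on the way:** A partly hidden wheel gave me a wrong position for a while. Measuring the hub and plunger directly corrected it.

**Yellow arm:** I pinched the knob and swung it most of the way. At about 80° the knob started slipping out of the pads, so I finished by pushing it with an open finger until it met a firm stop at about 17 N. The last top view gives about 1.58 rad, against the stop at 1.571.

**At hand-in:** The gripper was about 0.25 m up, clear of everything, with wrist force near zero. In the last top view the cup, wrench and pliers look unmoved. I did not measure their shifts, and the pedal and screwdriver were outside that picture.

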